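Level the cup riser with its screw foot and keep the spirit level pressed down

TASK

Lay the spirit level flat on the wooden cup riser, lengthwise along the board, and let go of it. Then turn the wing knob of the riser's levelling foot until the bubble rests centred between the two black lines, and finally press down on the spirit level from above with the fingertips, firmly but gently (about 8 N), bubble still centred. Finish while still pressing - do not lift off - and leave the other things on the worktop where they are.

Things in the scene. Friction and masses are not known exactly. Their poses are not given: they have to be found in the camera images.
- spirit_level: Loose aluminium spirit level, black end caps: 160 mm long (its y), 24 wide (x), 40 high (z up), 0.2 kg. Origin: centre of its underside. Lower 28 mm: plain bar; grip it across its width at the middle. On top, within 32 mm of the middle, lies the 14 mm green vial (top at 38 mm, bubble 39.5). The solid end blocks, 32 to 78 mm from the middle, flat top at 40 mm, are where to press.
- bubble (a joint): Place of the pale bubble (18 mm long) in the vial, given as the slope it shows, in rad: 0 centred, positive when it stands towards the level's +y; it runs to the higher end, 3.5 mm per 0.01 rad, stops at +-0.06 (21 mm), and needs about 1.5 s to come to rest. Two black lines on the vial are 24 mm apart, so it is between them within 0.0086 (3 mm) of 0. 1 rad of knob changes it by 0.020.
- board_top (a point): Centre of the top of the riser's wooden board, 300 mm long (y), 140 wide (x), about 74 mm above the worktop; axes tilt with it, z is its normal. Two fixed legs carry its +y end, the levelling screw its -y end, which starts too low. Lay the level on the +y half: its middle 50 mm from the centre towards +y (-15 to +110 mm clears the knob).
- board: The same board, 16 mm thick. Origin: middle of its pivot line at its underside, above the two fixed legs, 130 mm from the board's centre towards its +y end, 58 mm above the worktop. The riser itself stands firm and cannot slide.
- knob_grip (a point): Grip point on the upright axis of the levelling foot's black wing knob, 115 mm from the board's centre towards -y, 108 (+-3) mm above the worktop. The wing is a bar 40 mm long (point x), 12 thick (point y), 92 to 118 mm above the worktop, on a hub of 17 mm radius. The knob keeps its height and stays upright; the board moves on its screw. Resists with 0.12 N m, stays where left.
- knob (a joint): Angle of the wing knob, rad, growing CLOCKWISE seen from above, range -2.6 to 1.6. 1 rad clockwise raises the board's screw end by 0.020 rad of tilt. It starts 0.7 to 2.6 rad short of level; the angle at which the board is level differs each time (the spot under the riser is uneven), so go by the bubble.
- salt_shaker: Bystander: glass salt shaker, 44 mm wide, 90 mm high, loose. Origin: centre of its underside.
- egg_timer: Bystander: round kitchen timer with a red upper half, 61 mm wide, 56 mm high, loose. Origin: centre of its underside.
- tomato: Bystander: tomato, 61 mm wide, 59 mm high, loose. Origin: centre of its underside.
- lemon: Bystander: lemon, 71 by 53 mm, 51 mm high, loose. Origin: near the centre of its underside.

How it is judged:
On the way, in this order (a step that is already met when the one before it is completed fails the run):
1. the spirit level lies flat on the board, lengthwise, and has been let go (x of spirit_level in the frame of board_top between -0.058 and 0.058 m and y of spirit_level in the frame of board_top between -0.02 and 0.12 m and z of spirit_level in the frame of board_top between -0.004 and 0.004 m and angle between the y axis of spirit_level and the y axis of board_top, either way round below 0.2 rad and angle between the z axis of spirit_level and the z axis of board_top, either way round below 0.03 rad and contact force between spirit_level and board above 0.5 N and contact force between each of the arm, the fingers and spirit_level below 0.1 N), for 0.3 s.
2. the knob has been turned so that the bubble rests centred, the spirit level still lying on the board (x of spirit_level in the frame of board_top between -0.058 and 0.058 m and y of spirit_level in the frame of board_top between -0.02 and 0.12 m and z of spirit_level in the frame of board_top between -0.004 and 0.004 m and angle between the y axis of spirit_level and the y axis of board_top, either way round below 0.2 rad and angle between the z axis of spirit_level and the z axis of board_top, either way round below 0.03 rad and contact force between spirit_level and board above 0.5 N and value of joint bubble between -0.0105 and 0.0105 rad and angle between board_top's own z axis and vertical below 0.013 rad), for 0.5 s.
At the end, for the whole second after the job is handed in: Level flat on the board, lengthwise within 0.2 rad, its middle within 58 mm of the centre line and -20 to +120 mm along; bubble within 0.0105 (3.7 mm) of centre, board within 0.013 rad of level; fingers press the level with 3 to 25 N, and it presses the board with over 4 N, all last second (all of step 2 and contact force between the fingers and spirit_level between 3 and 25 N and contact force between spirit_level and board above 4 N and linear speed of spirit_level below 0.02 m/s); the arm keeps its last pose, push and grip.
It fails at once if the salt shaker is shifted by more than 30 mm (distance of salt_shaker from where it was at the start of the episode above 0.03 m).
It fails at once if the egg timer is shifted by more than 30 mm (distance of egg_timer from where it was at the start of the episode above 0.03 m).
It fails at once if the tomato is shifted by more than 30 mm (distance of tomato from where it was at the start of the episode above 0.03 m).
It fails at once if the lemon is shifted by more than 30 mm (distance of lemon from where it was at the start of the episode above 0.03 m).
It fails at once if the spirit level is pressed hard onto the board (over 45 N) (contact force between spirit_level and board above 45 N).
It also fails if it takes over 72 s, if anything falls off the work surface, if the arm or the gripper's body presses on something with over 40 N, if the wrist force passes 120 N, or if a joint passes its speed limit or range.

ROBOT

A 6-joint arm with a two-finger parallel gripper is mounted at the origin on a cart in front of the work surface, level with it; the furniture and walls round the work are solid. World frame = base frame: x ahead of the robot, y to its left, z up, the work surface at z = 0. Lengths are in m, angles in rad, forces in N, time in s.
With the tool pointing down it reaches from about 0.375 to 0.9 m from the base axis. Payload 3.1 kg.
Tool frame: the origin (TCP) lies at the centre of the arm's flange, where the gripper is bolted on; the fingertips stand 173 mm ahead of it and the grasp point (between the pads) lies 155 mm ahead of it; z points along the fingers, y is the line along which they close (so a half turn about z gives the same grasp; the last joint's range is limited). The gripper opens to 85 mm and grips with 20 to 120 N. Pads are 22 mm wide; open, the fingers measure 114 mm over their backs; the gripper's body (76 mm by 85 mm) begins 54 mm behind the grasp point. The pads swing forward as they close: fully open they stand 13 mm farther back than shut.
Start: joints at [0.948, 0.527, 1.433, -0, 1.181, -0.178], TCP at [0.269, 0.564, 0.405] pointing down, gripper open.
Joint ranges: [-3.08, 3.08], [-0.75, 2.2], [0.22, 2.44], [-1.43, 4.57], [0, 2.65], [-2.85, 2.85]. Speed limits (rad/s): [2.79, 2.79, 3.14, 3.14, 3.14, 3.14].

INTERFACE

Orientations are given as a unit quaternion [x, y, z, w].
In Python, from station import * gives the robot as it stands.
- The arm moves only by the shell command python3 -m jog 'ROWS' [OPENING] [FORCE]. ROWS is a JSON object of lists of equal length, an entry for each row: "linear": the shift along the world's x, y, z in mm, a list of three; "turn": the turn about the world's z in units of 5 degrees (1.0 is 5 degrees). A call has 1 to 12 rows; each row shifts and turns the commanded pose from where the row before left it; what a row does not reach is not made up. A row lasts 1/8 s, in which the tool goes at most 62.5 mm and 10.7 degrees, less where a joint would pass 70% of its speed; a pose out of reach is approached as far as the arm can. A call is refused whole if a number of a shift passes 62.5 or a number of a turn 1, either way. A call with a gripper value outside its range is refused whole. OPENING is the opening, from 0 (shut) to 1 (fully open), set as the call begins (- or left out, the last holds). The fingers move at their own pace and stop on an object; FORCE is the grip in N (left out, the last holds). Time passes only in rows, so rows that do not move let the fingers close. It gives the time, the measured TCP pose, the force, the opening and the grip force at its end, in the units of the state.
- sense(): the state, without advancing time (a new reading comes with each control period).
- snapshot(name): name is "scene" or "top" or "wrist"; returns the picture (384x512x3 uint8, red, green, blue); there is no depth.
- get_calibration(name): a dict with "fx", "fy", "cx", "cy" (pixels), "dist_coeffs" ([k1, k2, p1, p2, k3] as OpenCV has them; the pictures are not rectified), "world_to_cam" (4x4, takes a point from world to camera coordinates). Camera axes: x right, y down, z forward; pixel columns grow to the right and rows downward; lengths in m; the calibration is good to about 2 mm. A picture is of the moment at which its call begins: read the wrist's pose just before it. get_calibration takes no time and is no camera call; for the wrist camera it gives the pose at the moment of the call.
- sign_off(): hands the job in; it is judged then, once.
The state is a dict: "t": time; "q": joint angles; "qd": joint speeds; "tau": joint torques, N m; "tcp_pos": TCP position; "tool_rot": TCP orientation; "force": force on the tool from outside, world axes, zero at the start; "ft_torque": the same for the moment, N m; "finger_gap": opening from 0.0 (shut) to 1.0 (fully open); "gripper_force": force on a finger pad.
Only numpy, scipy, OpenCV 4.12 (cv2) and the standard library are available. Lean on these libraries where they do the work, as an engineer would, in place of code of your own. Each camera call takes 0.05 s, during which the arm holds its last target. There are 200 camera calls.

## Working session

There is one attempt and no reset: what is moved stays moved. The work goes in short steps, Python scripts to look and compute and a shell command to move; the robot and the scene stay as the last step left them, time stands still between calls to the robot, and variables do not carry over. Pictures are saved under pics/ and viewed, at most 10 in all, crops included, and the job is handed in when it is done.

```bash
ls; mkdir -p pics; python3 - <<'E'
from station import *
import cv2,numpy as np
a=snapshot("scene");b=snapshot("top")
cv2.imwrite("pics/s.png",a[...,::-1]);cv2.imwrite("pics/t.png",b[...,::-1])
s=sense();print(s["t"],s["tcp_pos"],s["tool_rot"],s["force"],s["finger_gap"])
for n in("scene","top"):
    c=get_calibration(n);print(n,{k:np.round(v,3).tolist() for k,v in c.items()})
E
```

```text
pics
0.1 [0.26870429 0.56393006 0.40380856] [ 2.20587363e-01  9.75366703e-01 -9.19996463e-04 -4.03814855e-04] [-0.00586693 -0.31459729 -0.54454119] 0.9984770799801133
scene {'fx': 363.996, 'fy': 363.996, 'cx': 254.37, 'cy': 189.116, 'dist_coeffs': [-0.004, 0.0, 0.0, 0.0, 0.0], 'world_to_cam': [[0.842, -0.539, -0.0, -0.448], [-0.325, -0.507, -0.798, 0.148], [0.43, 0.673, -0.602, 1.047], [0.0, 0.0, 0.0, 1.0]]}
top {'fx': 355.312, 'fy': 355.312, 'cx': 255.633, 'cy': 190.017, 'dist_coeffs': [-0.099, 0.0, 0.0, 0.0, 0.0], 'world_to_cam': [[0.026, -1.0, 0.003, -0.002], [-0.98, -0.026, -0.199, 0.553], [0.199, 0.003, -0.98, 0.881], [0.0, 0.0, 0.0, 1.0]]}
```

View pics/s.png

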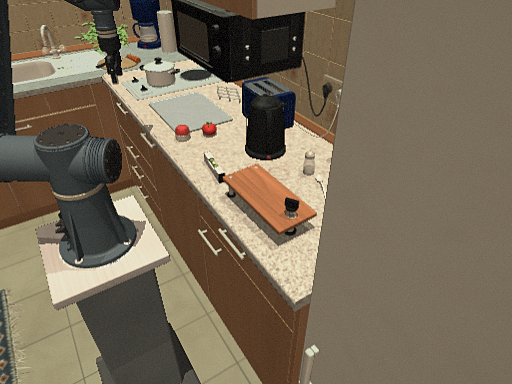

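View pics/t.png

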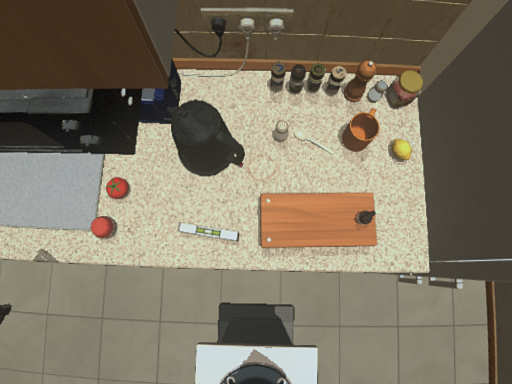

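The top view shows the level near (208,232), the board with corners (261,193) to (376,247), the knob near (365,217), and the bystanders well clear. Next I'll compute positions from these pixels.

```bash
cat > h.py <<'E'
from station import *
import cv2,numpy as np
def ray(n,uv,z,c=None):
    c=c or get_calibration(n)
    K=np.array([[c["fx"],0,c["cx"]],[0,c["fy"],c["cy"]],[0,0,1]])
    p=cv2.undistortPoints(np.float64(uv).reshape(-1,1,2),K,np.float64(c["dist_coeffs"])).reshape(-1,2)
    T=np.array(c["world_to_cam"]);R=T[:3,:3];o=-R.T@T[:3,3]
    d=np.c_[p,np.ones(len(p))]@R
    return o+d*((z-o[2])/d[:,2])[:,None]
def proj(n,P,c=None):
    c=c or get_calibration(n);T=np.array(c["world_to_cam"])
    K=np.array([[c["fx"],0,c["cx"]],[0,c["fy"],c["cy"]],[0,0,1]])
    return cv2.projectPoints(np.float64(P).reshape(-1,1,3),cv2.Rodrigues(T[:3,:3])[0],T[:3,3],K,np.float64(c["dist_coeffs"]))[0].reshape(-1,2)
def big(m):
    cs,_=cv2.findContours(m.astype(np.uint8),cv2.RETR_EXTERNAL,cv2.CHAIN_APPROX_NONE)
    return max(cs,key=cv2.contourArea)
def st():
    s=sense();print("t",round(s["t"],2),"tcp",np.round(s["tcp_pos"],4),"rot",np.round(s["tool_rot"],4),"F",np.round(s["force"],2),"gap",round(s["finger_gap"],3),"q",np.round(s["q"],2));return s
E
python3 - <<'E'
from h import *
b=cv2.imread("pics/t.png");hsv=cv2.cvtColor(b,cv2.COLOR_BGR2HSV).astype(int)
H,S,V=hsv[...,0],hsv[...,1],hsv[...,2]
m=(H<20)&(S>120)&(V>80);m[:185]=0;m[255:]=0;m[:,:250]=0;m[:,390:]=0
c=big(m);r=cv2.minAreaRect(c);print(r)
bx=cv2.boxPoints(r);print(np.round(ray("top",bx,.074),3))
roi=np.zeros_like(m);roi[222:243,175:242]=1
# level: differs from worktop: white bright low-sat or dark or green
m=roi&(((S<35)&(V>180))|(V<90)|((H>30)&(H<80)&(S>90)))
m=cv2.morphologyEx(m.astype(np.uint8),cv2.MORPH_CLOSE,np.ones((3,3)))
m=cv2.morphologyEx(m,cv2.MORPH_OPEN,np.ones((3,3)))
c=big(m);r=cv2.minAreaRect(c);print(r)
bx=cv2.boxPoints(r);print(np.round(ray("top",bx,.04),3),ray("top",r[0],.04))
m=(V<70);m[:200]=0;m[240:]=0;m[:,:350]=0;m[:,380:]=0
c=big(m);r=cv2.minAreaRect(c);print(r,ray("top",r[0],.11))
cv2.imwrite("pics/t2.png",cv2.resize(b[180:255,170:390],None,fx=3.6,fy=3.6,interpolation=cv2.INTER_CUBIC))
E
```

```text
((318.5, 219.5), (53.0, 115.0), 90.0)
[[ 0.542 -0.002  0.074]
 [ 0.55  -0.302  0.074]
 [ 0.413 -0.297  0.074]
 [ 0.407 -0.005  0.074]]
((209.0057830810547, 230.96240234375), (59.15024948120117, 9.047402381896973), 8.746162414550781)
[[0.441 0.211 0.04 ]
 [0.465 0.209 0.04 ]
 [0.446 0.053 0.04 ]
 [0.422 0.056 0.04 ]] [[0.4435068  0.13170034 0.04      ]]
((366.62872314453125, 217.28712463378906), (11.243921279907227, 15.52258014678955), 84.2894058227539) [[ 0.48077787 -0.26366986  0.11      ]]
```

View pics/t2.png

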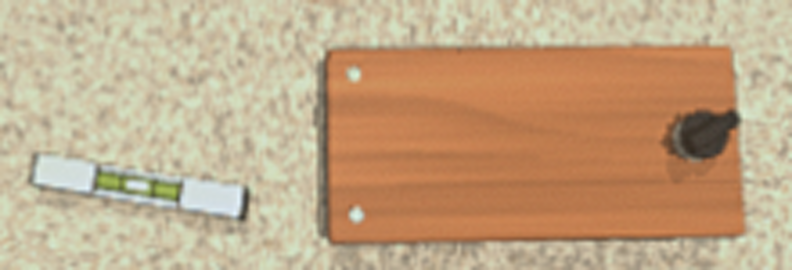

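The level is at (0.4435, 0.132), yawed −7°. The board centre is about (0.478, −0.151), yawed +1.4°. I'll move above the level.

```bash
python3 -m jog '{"linear":[[14.5,-36,-8],[14.5,-36,-8],[14.5,-36,-8],[14.5,-36,-8],[14.5,-36,-8],[14.5,-36,-8],[14.5,-36,-8],[14.5,-36,-8],[14.5,-36,-8],[14.5,-36,-8],[14.5,-36,-8],[14.5,-36,-8]],"turn":[-1,-1,-1,-1,-1,-1,-1,-1,-1,-1,-1,-1]}' 1
python3 -m jog '{"linear":[[0,0,-10],[0,0,-10],[0,0,0]],"turn":[-1,-1,-0.3]}'
python3 - <<'E'
from h import *
s=st()
c=get_calibration("wrist");a=snapshot("wrist");cv2.imwrite("pics/w1.png",a[...,::-1]);np.save("c1.npy",c,allow_pickle=True)
T=np.array(c["world_to_cam"]);print(-T[:3,:3].T@T[:3,3],T[:3,:3])
E
```

```text
t: 1.6
tcp_pos: [0.4432, 0.131, 0.3083]
tool_rot: [0.68, 0.733, -0.0, -0.0]
force: [0.4, 0.8, -0.3]
finger_gap: 1.003
gripper_force: 0.0
t: 1.98
tcp_pos: [0.4426, 0.132, 0.288]
tool_rot: [0.749, 0.662, -0.001, -0.001]
force: [-0.8, 0.5, -0.2]
finger_gap: 1.002
gripper_force: 0.0
t 1.98 tcp [0.4426 0.132  0.288 ] rot [ 7.492e-01  6.624e-01 -9.000e-04 -7.000e-04] F [-0.77  0.53 -0.17] gap 1.002 q [ 0.05  0.51  1.94 -0.    0.69  0.17]
[0.45214021 0.19961298 0.25727232] [[ 0.99252645 -0.1220106  -0.00215845]
 [-0.1170263  -0.95669554  0.26653046]
 [-0.03458452 -0.26428593 -0.96382408]]
```

View pics/w1.png

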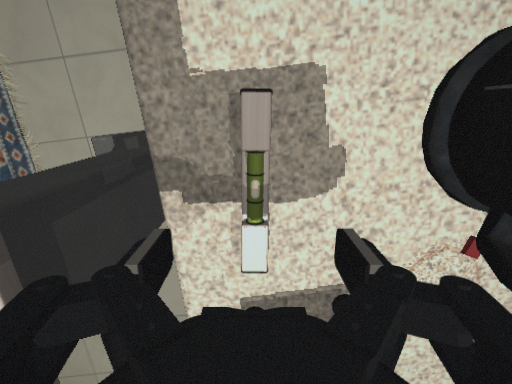

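Wrist view: the level is upright in the image, with its top at (256,90), its bottom at (255,272) and the vial centre near (255,187). It is well aligned between the fingers.

```bash
python3 - <<'E'
from h import *
c=np.load("c1.npy",allow_pickle=True).item()
p=ray("wrist",[(256.5,92),(255,271),(255,187),(241.5,252),(268,252)],.04,c);print(np.round(p,4))
E
```

```text
[[0.4557 0.213  0.04  ]
 [0.4361 0.0605 0.04  ]
 [0.4456 0.139  0.04  ]
 [0.4265 0.0809 0.04  ]
 [0.4499 0.0781 0.04  ]]
```

```bash
python3 -m jog '{"linear":[[3,5,-10],[0,0,-15],[0,0,-15],[0,0,-15],[0,0,-15],[0,0,-15],[0,0,-10],[0,0,-7],[0,0,-6],[0,0,0]],"turn":[0,0,0,0,0,0,0,0,0,0]}' 1
python3 -m jog '{"linear":[[0,0,0],[0,0,0],[0,0,0],[0,0,0],[0,0,0],[0,0,0],[0,0,0],[0,0,0]],"turn":[0,0,0,0,0,0,0,0]}' 0 40
python3 -m jog '{"linear":[[0,0,5],[0,0,15],[0,0,20],[0,0,25],[0,0,25],[0,0,25],[0,0,10],[0,0,0]],"turn":[0,0,0,0,0,0,0,0]}'
```

```text
t: 3.28
tcp_pos: [0.4458, 0.1372, 0.1805]
tool_rot: [0.749, 0.663, -0.0, -0.0]
force: [0.6, 0.0, 0.1]
finger_gap: 0.999
gripper_force: 0.0
t: 4.28
tcp_pos: [0.4457, 0.1372, 0.1811]
tool_rot: [0.749, 0.663, 0.0, 0.0]
force: [-0.9, -0.8, 5.8]
finger_gap: 0.272
gripper_force: 41.2
t: 5.28
tcp_pos: [0.4458, 0.1372, 0.3064]
tool_rot: [0.749, 0.663, 0.001, 0.0]
force: [0.1, 1.0, -2.0]
finger_gap: 0.273
gripper_force: 40.2
```

```bash
python3 -m jog '{"linear":[[4,-28,0],[4,-28,0],[4,-28,0],[4,-28,0],[4,-28,0],[4,-28,0],[4,-28,0],[3,-31,0],[0,0,0],[0,0,0]],"turn":[0.2,0.2,0.2,0.2,0.2,0.2,0.2,0.27,0,0]}'
python3 -m jog '{"linear":[[0,0,-15],[0,0,-15],[0,0,-9],[0,0,-5],[0,0,-2],[0,0,-1],[0,0,0]],"turn":[0,0,0,0,0,0,0]}'
python3 - <<'E'
from h import *
st();a=snapshot("wrist");b=snapshot("scene")[130:260,180:350]
cv2.imwrite("pics/w2.png",np.hstack([a[...,::-1],cv2.resize(b,(280,384))[...,::-1]]))
E
```

```text
t: 6.52
tcp_pos: [0.4762, -0.0894, 0.3048]
tool_rot: [0.699, 0.715, -0.0, -0.002]
force: [-0.1, 0.3, -1.8]
finger_gap: 0.271
gripper_force: 40.2
t: 7.4
tcp_pos: [0.477, -0.0899, 0.2589]
tool_rot: [0.699, 0.715, 0.0, 0.0]
force: [0.3, -0.1, -2.5]
finger_gap: 0.276
gripper_force: 40.2
t 7.4 tcp [ 0.477  -0.0899  0.2589] rot [6.987e-01 7.154e-01 1.000e-04 3.000e-04] F [ 0.29 -0.07 -2.47] gap 0.276 q [-0.42  0.59  1.9   0.    0.65 -0.44]
```

View pics/w2.png

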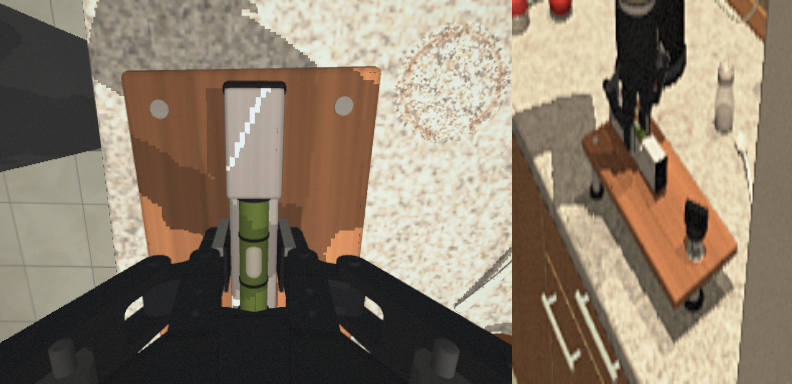

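The level lies lengthwise, just above the board and centred between the pivot bolts (159,109) and (344,106). I'll lower it to contact.

```bash
python3 -m jog '{"linear":[[0,0,-1],[0,0,-1],[0,0,-1],[0,0,0],[0,0,0]],"turn":[0,0,0,0,0]}'
```

```text
t: 8.12
tcp_pos: [0.4769, -0.0898, 0.2557]
tool_rot: [0.699, 0.715, -0.0, -0.0]
force: [0.2, 0.0, -1.1]
finger_gap: 0.27
gripper_force: 40.2
```

```bash
python3 -m jog '{"linear":[[0,0,-0.7],[0,0,-0.7],[0,0,0],[0,0,0]],"turn":[0,0,0,0]}'
```

```text
t: 8.62
tcp_pos: [0.477, -0.0899, 0.2546]
tool_rot: [0.699, 0.716, 0.0, 0.0]
force: [-1.1, -1.6, 2.5]
finger_gap: 0.272
gripper_force: 40.8
```

Contact is made, so I'll release and rise.

```bash
python3 -m jog '{"linear":[[0,0,0],[0,0,0],[0,0,0],[0,0,0],[0,0,0],[0,0,0],[0,0,0]],"turn":[0,0,0,0,0,0,0]}' 1
python3 -m jog '{"linear":[[0,0,5],[0,0,10],[0,0,20],[0,0,25],[0,0,25],[0,0,25],[0,0,15],[0,0,0]],"turn":[0,0,0,0,0,0,0,0]}'
python3 -m jog '{"linear":[[0,-30,0],[0,-30,0],[0,-30,0],[0,-30,0],[0,-30,0],[1,-25,0],[0,0,0],[0,0,0]],"turn":[0,0,0,0,0,0,0,0]}'
python3 - <<'E'
from h import *
s=st()
c=get_calibration("wrist");a=snapshot("wrist");t=snapshot("top");np.save("c2.npy",c,allow_pickle=True);cv2.imwrite("pics/top3.png",t[...,::-1]);cv2.imwrite("pics/w3raw.png",a[...,::-1])
b=cv2.resize(t[180:255,250:390],None,fx=2,fy=2)
b=cv2.copyMakeBorder(b,0,384-b.shape[0],0,0,cv2.BORDER_CONSTANT)
cv2.imwrite("pics/w3.png",np.hstack([a,b])[...,::-1])
E
```

```text
t: 9.5
tcp_pos: [0.4769, -0.0898, 0.2543]
tool_rot: [0.699, 0.715, 0.0, 0.0]
force: [-0.0, 0.3, 0.5]
finger_gap: 0.997
gripper_force: 0.0
t: 10.5
tcp_pos: [0.477, -0.0898, 0.381]
tool_rot: [0.699, 0.716, 0.001, 0.002]
force: [-0.3, -0.3, -0.5]
finger_gap: 1.001
gripper_force: 0.0
t: 11.5
tcp_pos: [0.4776, -0.2641, 0.3789]
tool_rot: [0.699, 0.715, 0.0, -0.001]
force: [-0.2, -0.2, 0.4]
finger_gap: 1.003
gripper_force: 0.0
t 11.5 tcp [ 0.4776 -0.2641  0.3789] rot [ 6.986e-01  7.155e-01  2.000e-04 -1.000e-03] F [-0.24 -0.23  0.4 ] gap 1.003 q [-0.71  0.45  1.66  0.    1.03 -0.73]
```

View pics/w3.png

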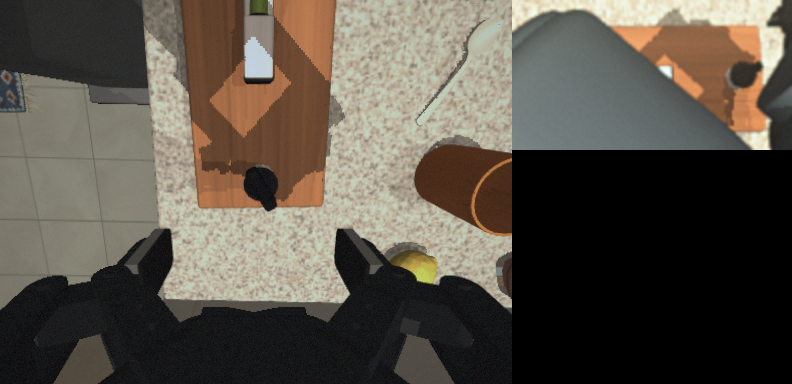

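The knob hub is at (261,184) and the wing tip near (270,208). The level's near end is at (259,80) and the bubble is not in view. I'll enlarge the knob.

```bash
python3 - <<'E'
from h import *
a=cv2.imread("pics/w3raw.png")[150:225,220:310]
g=np.clip(a.astype(float)*2.5,0,255).astype(np.uint8)
cv2.imwrite("pics/w3k.png",cv2.resize(g,None,fx=7,fy=7,interpolation=cv2.INTER_CUBIC))
c=np.load("c2.npy",allow_pickle=True).item()
print(np.round(ray("wrist",[(261,184),(270,208)],.118,c),4), np.round(ray("wrist",[(261,184),(259,80)],.095,c),4))
E
```

```text
[[ 0.4853 -0.2571  0.118 ]
 [ 0.4941 -0.2792  0.118 ]] [[ 0.4861 -0.2632  0.095 ]
 [ 0.4813 -0.1694  0.095 ]]
```

View pics/w3k.png

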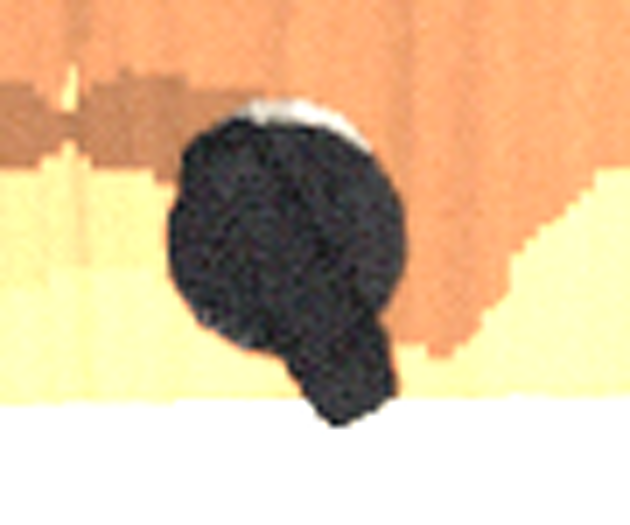

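The wing points about −58° in world yaw with the knob axis at about (0.486, −0.263), so closing yaw should be +32°. Before gripping, I'll step back to read the bubble.

```bash
python3 -m jog '{"linear":[[0,30,0],[0,30,0],[0,30,0],[0,0,0],[0,0,0]],"turn":[0,0,0,0,0]}'
python3 - <<'E'
from h import *
s=st()
c=get_calibration("wrist");a=snapshot("wrist");np.save("c3.npy",c,allow_pickle=True);cv2.imwrite("pics/w4raw.png",a[...,::-1])
cc=proj("wrist",[.477,-.09,.112],c)[0];print(cc)
x,y=int(cc[0]),int(cc[1])
b=a[max(0,y-50):y+60,x-30:x+30];print(max(0,y-50),x-30)
cv2.imwrite("pics/w4.png",cv2.resize(b,None,fx=5,fy=5,interpolation=cv2.INTER_CUBIC)[...,::-1])
E
```

```text
t: 12.22
tcp_pos: [0.4781, -0.1747, 0.3796]
tool_rot: [0.698, 0.716, -0.0, 0.001]
force: [0.1, 0.1, -1.2]
finger_gap: 0.998
gripper_force: 0.0
t 12.22 tcp [ 0.4781 -0.1747  0.3796] rot [ 6.982e-01  7.159e-01 -0.000e+00  6.000e-04] F [ 0.09  0.08 -1.17] gap 0.998 q [-0.57  0.41  1.75 -0.    0.99 -0.59]
[252.63116252  89.68804504]
39 222
```

View pics/w4.png

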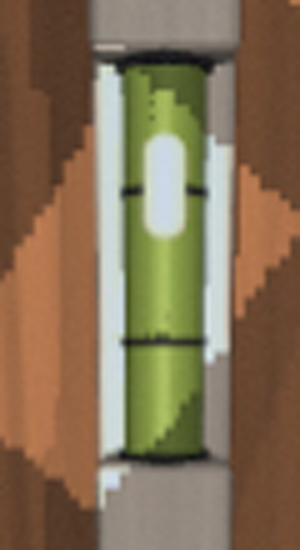

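The bubble centre is 82 zoomed px above the mid of the lines, which are 152 px apart for 24 mm. That is +12.9 mm, or slope 0.037, so the knob needs about +1.85 rad clockwise (about 21.2 units). I'll go to the knob.

```bash
python3 -m jog '{"linear":[[2,-18,0],[2,-18,0],[2,-18,0],[2,-18,0],[0,-16,0],[0,0,-10],[0,0,-15],[0,0,0]],"turn":[1,1,1,1,1,1,0.1,0]}'
python3 -m jog '{"linear":[[0,0,-20],[0,0,-20],[0,0,-20],[0,0,-15],[0,0,-8],[0,0,-4],[0,0,0]],"turn":[0,0,0,0,0,0,0]}'
cat > bub.py <<'E'
from h import *
def bubble(a,c,ctr,yaw,zt=.112):
    """a RGB; rectify vial strip by pixel lookup along the level's axis, find pale bubble and lines"""
    d=np.array([-np.sin(yaw),np.cos(yaw),0]);w=np.array([np.cos(yaw),np.sin(yaw),0])
    ss=np.arange(-.045,.045,.0005);ws=np.arange(-.004,.0041,.0005)
    P=np.array([[np.r_[ctr,zt]+s*d+x*w for x in ws] for s in ss])
    uv=proj("wrist",P,c).reshape(len(ss),len(ws),2).astype(np.float32)
    p=cv2.remap(a,uv[...,0],uv[...,1],cv2.INTER_LINEAR)
    h=cv2.cvtColor(p,cv2.COLOR_RGB2HSV).astype(int)
    pale=((h[...,1]<80)&(h[...,2]>110)).mean(1)
    vial=((h[...,0]>25)&(h[...,0]<85)&(h[...,1]>90)).mean(1)
    return ss*1000,pale,vial,h[...,2].mean(1)
E
python3 - <<'E'
from bub import *
a=cv2.imread("pics/w4raw.png")[...,::-1].copy();c=np.load("c3.npy",allow_pickle=True).item()
print(ray("wrist",[(222+165/5,39+267/5)],.110,c))
s,p,v,b=bubble(a,c,ray("wrist",[(222+165/5,39+267/5)],.110,c)[0,:2],.02,.11)
print(np.c_[s,p*100,v*100,b][::3].astype(int).tolist())
E
```

```text
t: 13.28
tcp_pos: [0.4853, -0.2629, 0.3527]
tool_rot: [0.487, 0.874, 0.0, -0.002]
force: [-0.5, 0.6, 0.1]
finger_gap: 0.997
gripper_force: 0.0
t: 14.15
tcp_pos: [0.486, -0.2629, 0.2674]
tool_rot: [0.486, 0.874, -0.0, 0.0]
force: [0.3, -0.7, 0.5]
finger_gap: 1.0
gripper_force: 0.0
[[ 0.47901511 -0.09193293  0.11      ]]
[[-45, 100, 0, 147], [-43, 100, 0, 147], [-41, 100, 0, 147], [-40, 100, 0, 147], [-38, 100, 0, 147], [-37, 100, 0, 147], [-35, 100, 0, 147], [-34, 100, 0, 147], [-32, 100, 0, 133], [-31, 0, 0, 51], [-29, 0, 100, 66], [-28, 0, 100, 107], [-26, 0, 100, 123], [-25, 0, 100, 137], [-23, 0, 100, 145], [-22, 0, 100, 148], [-20, 0, 100, 156], [-19, 0, 100, 159], [-17, 0, 100, 159], [-16, 0, 100, 159], [-14, 0, 100, 160], [-13, 0, 100, 160], [-11, 0, 76, 87], [-10, 0, 100, 118], [-8, 0, 100, 159], [-7, 0, 100, 157], [-5, 0, 100, 160], [-4, 0, 100, 159], [-2, 0, 100, 159], [-1, 0, 100, 159], [0, 0, 100, 159], [1, 0, 100, 159], [3, 0, 100, 159], [4, 0, 94, 161], [6, 76, 23, 186], [7, 82, 11, 199], [9, 88, 11, 202], [10, 88, 11, 201], [12, 88, 0, 186], [13, 88, 11, 198], [15, 88, 11, 201], [16, 88, 11, 201], [18, 82, 11, 201], [19, 70, 23, 189], [21, 0, 88, 161], [22, 0, 100, 156], [24, 0, 100, 152], [25, 0, 100, 133], [27, 0, 100, 123], [28, 0, 100, 102], [30, 0, 100, 93], [31, 0, 0, 26], [33, 0, 0, 74], [34, 100, 0, 141], [36, 100, 0, 149], [37, 100, 0, 149], [39, 100, 0, 149], [40, 100, 0, 149], [42, 100, 0, 149], [43, 100, 0, 149]]
```

```bash
python3 -m jog '{"linear":[[0,0,0],[0,0,0],[0,0,0],[0,0,0],[0,0,0],[0,0,0],[0,0,0],[0,0,0],[0,0,0]],"turn":[0,0,0,0,0,0,0,0,0]}' 0 60
python3 - <<'E'
from h import *
st();print(sense()["ft_torque"])
E
```

```text
t: 15.28
tcp_pos: [0.486, -0.2654, 0.2699]
tool_rot: [0.485, 0.875, -0.003, 0.003]
force: [-5.7, -6.7, 11.5]
finger_gap: 0.126
gripper_force: 61.6
t 15.28 tcp [ 0.486  -0.2654  0.2699] rot [ 0.4847  0.8747 -0.0028  0.0027] F [-5.69 -6.7  11.48] gap 0.126 q [-0.7   0.63  1.73 -0.01  0.78 -1.25]
[-1.13512285  0.97708111  0.0988454 ]
```

Gripped. A few N of side and upward load show, so I'll ease those off and start turning clockwise.

```bash
python3 -m jog '{"linear":[[-1,-2,1.5],[0,-1,1.5],[0,0,0]],"turn":[0,0,0]}'
python3 -m jog '{"linear":[[0,0,0],[0,0,0],[0,0,0],[0,0,0],[0,0,0],[0,0,0],[0,0,0],[0,0,0],[0,0,0],[0,0,0],[0,0,0],[0,0,0]],"turn":[-0.8,-0.8,-0.8,-0.8,-0.8,-0.8,-0.8,-0.8,-0.8,-0.8,0,0]}'
python3 - <<'E'
from h import *
s=st();print(s["ft_torque"],np.degrees(s["q"][0]-s["q"][5]))
E
```

```text
t: 15.65
tcp_pos: [0.4853, -0.2664, 0.2701]
tool_rot: [0.486, 0.874, -0.0, 0.001]
force: [1.1, -4.5, -4.7]
finger_gap: 0.128
gripper_force: 59.2
t: 17.15
tcp_pos: [0.4846, -0.2668, 0.2701]
tool_rot: [0.755, 0.655, -0.001, 0.0]
force: [-2.8, -7.1, -3.0]
finger_gap: 0.128
gripper_force: 59.2
t 17.15 tcp [ 0.4846 -0.2668  0.2701] rot [ 7.553e-01  6.554e-01 -1.200e-03  4.000e-04] F [-2.81 -7.11 -3.03] gap 0.128 q [-0.7   0.63  1.73 -0.    0.79 -0.56]
[-1.38503755  0.37366714 -0.1794634 ] -8.235933105092425
```

```bash
python3 -m jog '{"linear":[[0,-1,0],[0,-1,0],[0,0,0],[0,0,0],[0,0,0],[0,0,0],[0,0,0],[0,0,0],[0,0,0],[0,0,0],[0,0,0],[0,0,0]],"turn":[-0.8,-0.8,-0.8,-0.8,-0.8,-0.8,-0.8,-0.8,-0.8,-0.8,-0.8,-0.8]}'
python3 -m jog '{"linear":[[0,0,0],[0,0,0],[0,0,0],[0,0,0],[0,0,0],[0,0,0]],"turn":[-0.8,-0.8,-0.8,-0.8,-0.5,0]}'
python3 - <<'E'
from h import *
s=st();print(s["ft_torque"],np.degrees(s["q"][0]-s["q"][5]))
E
```

```text
t: 18.65
tcp_pos: [0.4835, -0.2667, 0.27]
tool_rot: [0.957, 0.291, -0.002, -0.002]
force: [-4.8, 0.2, 2.2]
finger_gap: 0.125
gripper_force: 59.9
t: 19.4
tcp_pos: [0.4834, -0.2662, 0.27]
tool_rot: [0.991, 0.134, -0.003, -0.003]
force: [-4.5, 0.4, 2.9]
finger_gap: 0.124
gripper_force: 60.1
t 19.4 tcp [ 0.4834 -0.2662  0.27  ] rot [ 0.9909  0.1342 -0.0026 -0.0026] F [-4.49  0.41  2.9 ] gap 0.124 q [-0.71  0.63  1.73 -0.    0.79  0.6 ]
[-0.22684728  0.73984237 -0.02664084] -74.60218920848311
```

Turned by 106°. I'll release, rise, and go back to read the bubble.

```bash
python3 -m jog '{"linear":[[0,0,0],[0,0,0],[0,0,0],[0,0,0],[0,0,0]],"turn":[0,0,0,0,0]}' 1
python3 -m jog '{"linear":[[0,0,10],[0,0,20],[0,0,25],[0,0,25],[0,0,20],[-1,10,10],[-1,15,0],[-1,20,0],[-1,20,0],[-1,20,0],[0,7,0],[0,0,0]],"turn":[0,0,0,1,1,1,1,1,1,1,1,1]}'
python3 -m jog '{"linear":[[0,0,0],[0,0,0],[0,0,0],[0,0,0],[0,0,0],[0,0,0],[0,0,0],[0,0,0]],"turn":[1,1,1,1,1,1,0.2,0]}'
cat > look.py <<'E'
from bub import *
st();c=get_calibration("wrist");a=snapshot("wrist");cv2.imwrite("pics/look.png",a[...,::-1])
ctr=np.array([.479,-.092])
s,p,v,b=bubble(a,c,ctr,.02,.112)
i=np.abs(s)<28
g=s[(v>.5)];print("vial",g.min(),g.max(),"bubble",s[i&(p>.5)].min(),s[i&(p>.5)].max())
mid=(g.min()+g.max())/2;m=s[i&(p>.5)];m=(m.min()+m.max())/2-mid
print("offset mm",m,"slope",m/350,"knob rad",m/7,"units",m/7/np.radians(5))
k=i&(b<120);print("dark",s[k])
E
python3 look.py
```

```text
t: 20.02
tcp_pos: [0.485, -0.2679, 0.2703]
tool_rot: [0.991, 0.134, 0.0, -0.0]
force: [-0.2, 0.2, 0.1]
finger_gap: 1.001
gripper_force: 0.0
t: 21.52
tcp_pos: [0.4797, -0.175, 0.3811]
tool_rot: [0.863, 0.504, 0.0, 0.0]
force: [0.5, 0.4, -0.4]
finger_gap: 0.998
gripper_force: 0.0
t: 22.52
tcp_pos: [0.4799, -0.1758, 0.3807]
tool_rot: [0.699, 0.715, 0.0, 0.0]
force: [-0.6, 0.1, -0.3]
finger_gap: 0.997
gripper_force: 0.0
t 22.52 tcp [ 0.4799 -0.1758  0.3807] rot [6.990e-01 7.151e-01 1.000e-04 2.000e-04] F [-0.61  0.12 -0.33] gap 0.997 q [-0.57  0.41  1.74  0.    0.99 -0.59]
vial -28.499999999999982 32.50000000000007 bubble -5.499999999999964 9.00000000000005
offset mm -0.25000000000000133 slope -0.0007142857142857181 knob rad -0.03571428571428591 units -0.40925556795059026
dark [-28.  -10.5 -10.   -9.5  -9.   13.5  14.   14.5  15.   27.5]
```

The bubble centre sits 0.5 mm from the mid of the two lines, which is settled and centred. I'll shut the fingers and go over the +y end block, which is near the pivot and so has the least effect on tilt.

```bash
python3 -m jog '{"linear":[[0,15,0],[0,25,0],[0,25,0],[-1,25,0],[-1,25,0],[0,16,0],[0,5,0],[0,0,0],[0,0,0],[0,0,0]],"turn":[0,0,0,0,0,0,0,0,0,0]}' 0 40
python3 -m jog '{"linear":[[0,0,-15],[0,0,-20],[0,0,-20],[0,0,-15],[0,0,-8],[0,0,-5],[0,0,-3],[0,0,0],[0,0,0],[0,0,0]],"turn":[0,0,0,0,0,0,0,0,0,0]}'
```

```text
t: 23.82
tcp_pos: [0.478, -0.0404, 0.3803]
tool_rot: [0.699, 0.715, -0.0, 0.0]
force: [-0.2, 0.7, 0.7]
finger_gap: -0.0
gripper_force: 0.0
t: 25.08
tcp_pos: [0.478, -0.0398, 0.2946]
tool_rot: [0.699, 0.716, 0.0, 0.0]
force: [-0.3, 0.1, 0.4]
finger_gap: 0.002
gripper_force: 0.0
```

```bash
python3 -m jog '{"linear":[[0,0,-1],[0,0,-1],[0,0,-1],[0,0,-1],[0,0,-1],[0,0,-0.5],[0,0,0],[0,0,0]],"turn":[0,0,0,0,0,0,0,0]}'
python3 - <<'E'
from h import *
a=snapshot("scene");p=proj("scene",[[.478,-.04,.114],[.479,-.09,.112]]);print(p)
x,y=p[0].astype(int);b=a[y-60:y+60,x-80:x+80]
w=snapshot("wrist")
cv2.imwrite("pics/p1.png",np.hstack([cv2.resize(b,(512,384),interpolation=cv2.INTER_CUBIC),cv2.resize(w,(288,384))])[...,::-1])
E
```

```text
t: 26.08
tcp_pos: [0.4779, -0.0398, 0.2888]
tool_rot: [0.699, 0.715, 0.0, 0.0]
force: [0.0, 0.9, 0.4]
finger_gap: -0.002
gripper_force: 0.0
[[246.95480365 164.51724558]
 [255.73074899 172.43354475]]
```

View pics/p1.png

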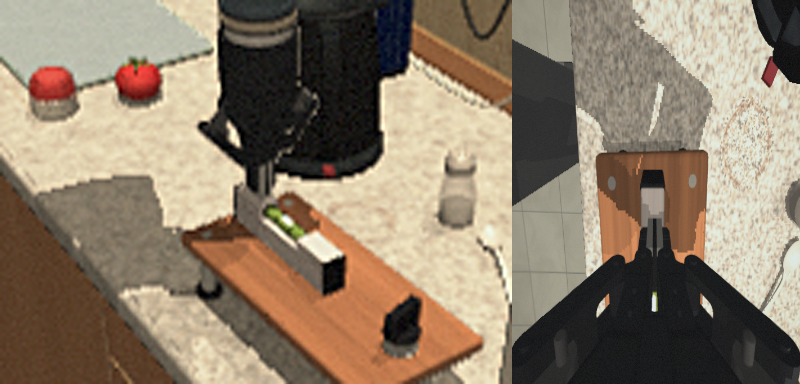

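The shut fingertips stand just over the +y end block, with the bubble visible mid-vial in the scene view. I'll press now.

```bash
python3 -m jog '{"linear":[[0,0,-0.7],[0,0,-0.7],[0,0,-0.7],[0,0,0],[0,0,0],[0,0,0]],"turn":[0,0,0,0,0,0]}'
```

```text
t: 26.92
tcp_pos: [0.4779, -0.0398, 0.2874]
tool_rot: [0.699, 0.716, 0.0, 0.0]
force: [-1.7, -0.0, 6.9]
finger_gap: 0.002
gripper_force: 3.5
```

```bash
python3 -m jog '{"linear":[[0,0,-0.3],[0,0,0],[0,0,0],[0,0,0],[0,0,0],[0,0,0],[0,0,0],[0,0,0],[0,0,0],[0,0,0],[0,0,0],[0,0,0]],"turn":[0,0,0,0,0,0,0,0,0,0,0,0]}'
python3 - <<'E'
from h import *
a=snapshot("scene");b=a[140:195,225:285]
cv2.imwrite("pics/p2.png",cv2.resize(b,None,fx=10,fy=10,interpolation=cv2.INTER_CUBIC)[...,::-1]);st()
E
```

```text
t: 28.42
tcp_pos: [0.4779, -0.0398, 0.2874]
tool_rot: [0.699, 0.716, 0.0, 0.0]
force: [-1.9, 0.7, 9.3]
finger_gap: 0.001
gripper_force: 4.7
t 28.48 tcp [ 0.4778 -0.0398  0.2874] rot [6.986e-01 7.155e-01 1.000e-04 3.000e-04] F [-2.02  0.22  9.95] gap 0.004 q [-0.32  0.53  1.9  -0.    0.71 -0.34]
```

View pics/p2.png

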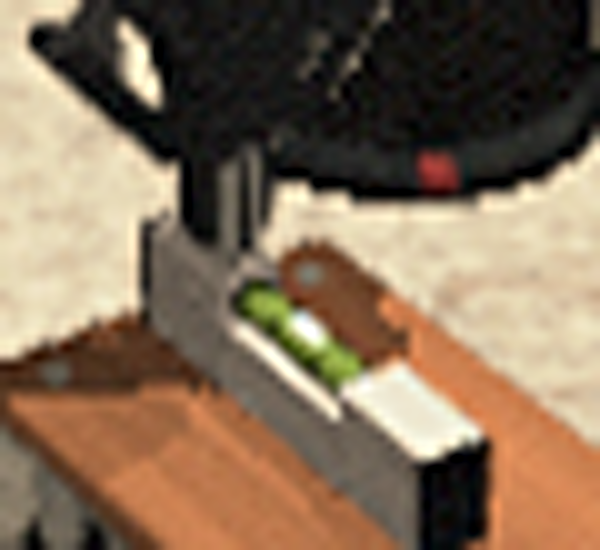

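The bubble at (308,327) is midway between the vial ends (245,290) and (350,370). The fingers press the end block with about 9 N, steady. I'll hand in.

```bash
python3 -c "
from station import *
print(sign_off())"
```

```text
the job is handed in; nothing more can be done
None
```

I handed the job in at about 28.5 s with the level lying lengthwise on the riser, the bubble about 0.5 mm off centre when last measured (before pressing) and still looking centred under load, the fingertips pressing at about 9 N, and no bystander touched; no verdict came back.

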